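# Gauge the depth of a heater block's well

### The arm

A 6-joint arm with a two-finger parallel gripper is mounted at the origin on the work surface. World frame = base frame: x ahead of the robot, y to its left, z up, the work surface at z = 0. Lengths are in m, angles in rad, forces in N, time in s.
With the tool pointing down it reaches from about 0.35 to 0.775 m from the base axis. Payload 7.3 kg.
Tool frame: the origin (TCP) lies midway between the tips of the shut fingers; the grasp point (between the pads) lies 19 mm behind it; x points along the fingers, z is the direction in which the jaws open and shut, and the axes are right-handed (so a half turn about x gives the same grasp; the last joint's range is limited). The gripper opens to 92 mm and grips with 3 to 60 N. Pads are 19 mm wide; open, the fingers measure 130 mm over their backs; the gripper's body (75 mm by 190 mm) begins 47 mm behind the grasp point.
Start: joints at [1.026, 0.342, 1.524, -0, 1.275, -0.146], TCP at [0.204, 0.484, 0.227] pointing down, gripper open.
Joint ranges: [-2.53, 2.53], [-0.77, 2.02], [0.04, 2.7], [-1, 4.14], [0.28, 2.66], [-3.11, 3.11]. Speed limits (rad/s): [2.57, 2.57, 3.14, 3.14, 3.14, 3.14].

### API

Orientations are given as [roll, pitch, yaw] about the fixed x, y, z axes, in that order (R = Rz(yaw) Ry(pitch) Rx(roll)).
In Python, from cell import observe, cams, robot gives the robot as it stands.
- The arm moves only by the tool jog_arm, never from a script. Its argument "plan" is one flat list of numbers, 7 for each row, row after row: the turn, a rotation vector about the tool's x, y, z in degrees, then the shift along the tool's x, y, z in cm, then the opening, from -1 (shut) to 1 (fully open). In form: [ax, ay, az, x, y, z, jaw, ax, ay, az, x, y, z, jaw, ...]. A call has 1 to 10 rows; each row is the pose to reach, as a shift and turn from the pose commanded when the call began, along the tool's axes at that moment; what a row does not reach only later rows make up. A row lasts 1/10 s, in which the tool goes at most 50 mm and 8.59 degrees, less where a joint would pass 70% of its speed; a pose out of reach is approached as far as the arm can. A call with a gripper value outside its range is refused whole. The fingers move at their own pace and stop on an object; "newtons" is the grip in N (left out, the last holds). Time passes only in rows, so rows that repeat a pose let the fingers close. It gives the time, the measured TCP pose, the force and the opening at its end, in the units of the state.
- observe(): the state, without advancing time (a new reading comes with each control period).
- cams.read_camera(name): name is "scene" or "top" or "wrist"; returns a dict with "image" (480x640x3 uint8, red, green, blue), "fov_y" (degrees; the focal length in pixels is half the picture's height over the tangent of half this angle, whatever the lens; pixels are square), "cx", "cy" (the principal point, pixels), "T" (4x4, takes a point from camera to world coordinates). Camera axes: x right, y down, z forward; pixel columns grow to the right and rows downward; lengths in m; the calibration is good to about 2 mm. A picture is of the moment at which its call begins. There is no depth.
- robot.hand_in(): hands the job in, once; it reports no verdict.
The state is a dict: "time": time; "qpos": joint angles; "qvel": joint speeds; "joint_efforts": joint torques, N m; "tool_pos": TCP position; "tool_rot": TCP orientation; "contact_force": force on the tool from outside, world axes, zero at the start; "torque": the same for the moment, N m; "opening": finger opening in m.
Only numpy, scipy, OpenCV 4.12 (cv2) and the standard library are available. Lean on these libraries where they do the work, as an engineer would, in place of code of your own. Each camera call takes 0.05 s, during which the arm holds its last target.

### The job

Take the depth gauge out of its stand and lower its rod into the small middle well of the heater block until the rod truly stands on the well's floor: its sliding stop settles on the block's face first and must be pushed up the rod. Hold the rod pressed down on the floor, firmly but gently (about 10 N), for two seconds without a break, then let go and leave the gauge standing in the well with its stop flat on the block, ready to be read. Leave everything else where it is.

Things in the scene. Friction and masses are not known exactly. Their poses are not given: they have to be found in the camera images.
- gauge_grip (a point): the centre of the depth gauge's handle. The gauge is a steel rod of 10 mm diameter with a black square handle (22 x 22 mm, 45 mm tall) on top; it weighs 0.1 to 0.2 kg and is 150 mm long. At the start it stands upright, rod down, in the stand. z points up along the gauge, x and y are square to the handle's faces. The handle reaches 22.5 mm above and below this point; the rod's lower end is 127.5 mm below it.
- gauge_foot: the lower end of the gauge's rod: a flat foot 6 mm across from which the rod widens to its full 10 mm in the last 9 mm. The origin is the centre of its flat end face; z points up along the rod.
- stop_underside (a point): the centre of the flat underside of the gauge's stop: an aluminium disc 34 mm across and 12 mm thick around the rod. It slides along the rod but stays by friction wherever it is left; about 3 N moves it. At the start it sits 32 to 42 mm above the foot and can be pushed up to 92 mm above it.
- well_mouth (a point): the centre of the mouth of the well to be gauged, level with the aluminium block's top face, 95 mm above the table: the single small hole, 12 mm in diameter, in the middle of the block, straight down. It is blind with a flat rigid floor; its depth is not known, somewhere from 45 to 70 mm. Four wide holes (20 mm) surround it, 38 mm off.
- heater: the dry-block heater, fixed to the table: a white housing 210 x 170 mm, 88 mm tall (the control knob and the loose disc on it reach 102 mm at most), with an aluminium block 84 x 84 mm standing 7 mm proud in its top. The origin is the centre of the underside; z up; x from the control panel towards the block, whose centre is at x = 40 mm.
- stand: the gauge's stand, fixed to the table: a grey block 80 x 80 mm, 36 mm tall, with one hole of 12 mm diameter and 28 mm depth in its middle. The origin is the centre of its underside.
- spare_insert: bystander, not to be disturbed: a bare aluminium block 60 x 75 x 50 mm with six holes, standing beside the stand; origin at the centre of its underside
- well_cap: bystander, not to be disturbed: a plain steel disc 26 mm across, 8 mm thick, lying on the heater's housing; origin at the centre of its underside
- driver: bystander, not to be disturbed: a screwdriver 170 mm long lying on the table; origin at the middle of its length
- beaker: bystander, not to be disturbed: an open glass beaker 66 mm across, 85 mm tall; origin at the centre of its underside
- jar: bystander, not to be disturbed: an amber glass jar 60 mm across, 90 mm tall; origin at the centre of its underside
- weight: bystander, not to be disturbed: a brass cylinder 48 mm across, 40 mm tall; origin at the centre of its underside
Not all that is in view belongs to the job. Leave any turquoise look-alike of the stand alone. Of the things like the part that bears gauge_grip, leave any that is red; of the rest the larger one is meant.

How it is judged:
By the outcome, as a careful person would: the job done as asked, in the order asked, and still so for the second after the job is handed in, with the robot touching nothing.
It also fails if it takes over 64 s, if anything falls off the work surface, if the arm or the gripper's body presses on something with over 40 N, if the wrist force passes 120 N, or if a joint passes its speed limit or range.

## Working session

There is one attempt and no reset: what is moved stays moved. The work goes in short steps, Python scripts to look and compute and a tool call to move; the robot and the scene stay as the last step left them, time stands still between calls to the robot, and variables do not carry over. Pictures are saved under pics/ and viewed, and the job is handed in when it is done.

Besides the shell and the picture viewer there is one more tool, called after "Emit:" as name(argument=value, ...) on one line, values as JSON. jog_arm: Moves the arm, as the interface text tells. Its arguments: {"type":"object","properties":{"plan":{"type":"array"},"newtons":{"type":"number"}},"required":["plan"]}

```bash
ls; mkdir -p pics; python3 - <<'E'
from cell import observe,cams,robot
import cv2
print(observe())
for n in ["scene","top","wrist"]:
    d=cams.read_camera(n); cv2.imwrite(f"pics/{n}0.png",d["image"][:,:,::-1]); print(n,d["fov_y"],d["cx"],d["cy"],d["T"])
E
```

```text
pics
{'time': 0.0, 'qpos': array([ 1.02601443e+00,  3.42732976e-01,  1.52505828e+00,  1.96318760e-05,
        1.27540993e+00, -1.45997664e-01]), 'qvel': array([-0.00078376,  0.00096125,  0.00087031,  0.00102441, -0.00153636,
       -0.00079701]), 'joint_efforts': array([ 9.75683433e-04, -4.31236839e+01, -2.44223303e+01,  7.17844907e-02,
        5.60655305e-02, -1.33183858e-04]), 'tool_pos': array([0.20360438, 0.48344537, 0.22602525]), 'tool_rot': array([ 2.98392499,  1.56918769, -2.12725394]), 'contact_force': array([ 1.11863337, -0.26871067, -0.15234995]), 'torque': array([-0.00142601,  0.00975836, -0.02398067]), 'opening': 0.09168462586049257}
scene 48.09928554516136 313.4449302976333 246.00085681604483 [[ 0.86657688  0.39081492 -0.31033564  0.88386544]
 [ 0.49898512 -0.66904154  0.5508151  -0.44969452]
 [ 0.00763932 -0.6321765  -0.77478676  0.78693692]
 [ 0.          0.          0.          1.        ]]
top 53.532843647847464 322.9913875470822 249.56349051007572 [[-0.021235   -0.98994856  0.1398246   0.51524149]
 [-0.99942812  0.0173378  -0.02903153  0.03288206]
 [ 0.02631547 -0.14036113 -0.9897506   0.86825595]
 [ 0.          0.          0.          1.        ]]
wrist 58.33372191903018 316.90056114966046 235.56416832277958 [[ 0.3881356   0.882267    0.2663751   0.13325259]
 [ 0.92160129 -0.37114577 -0.11358643  0.51430925]
 [-0.00134957  0.28957857 -0.95715329  0.38283032]
 [ 0.          0.          0.          1.        ]]
```

View pics/scene0.png

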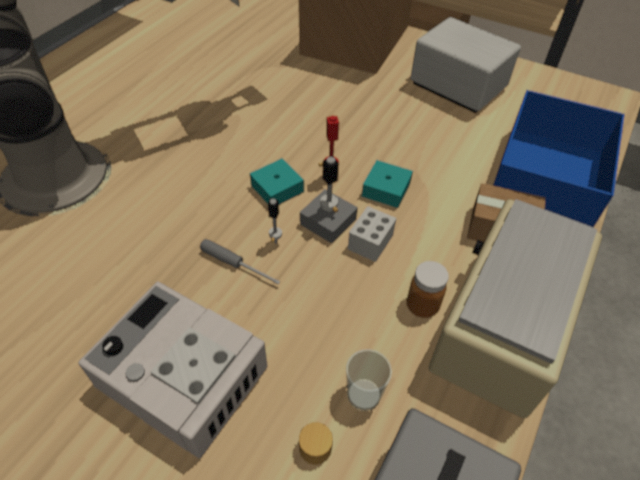

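View pics/top0.png

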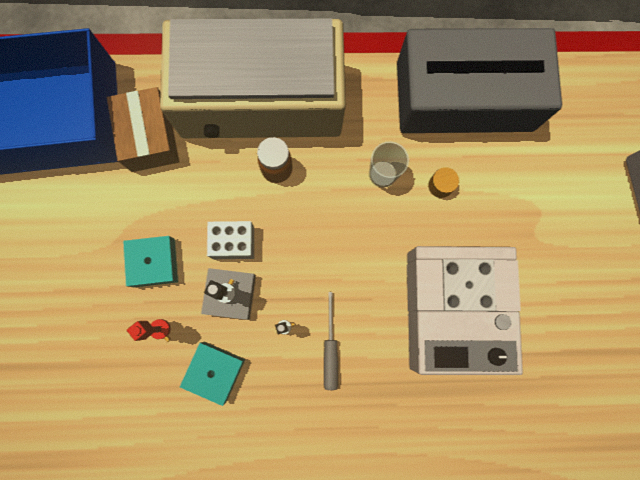

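View pics/wrist0.png

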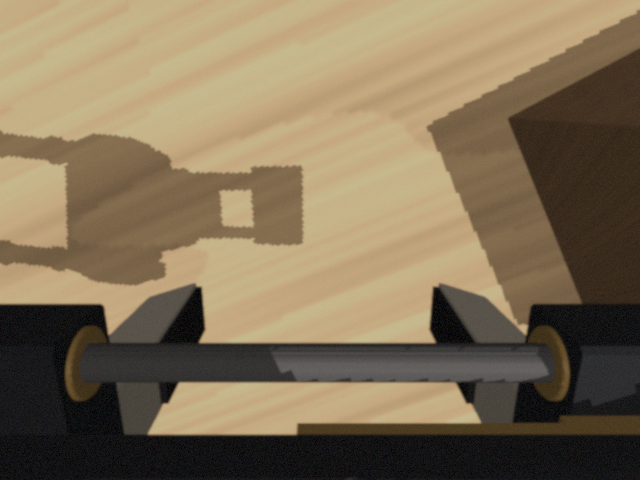

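The images show three gauge-like things:
- Red gauge: scene (332,128), top (150,328). Excluded by colour.
- Small black gauge: scene (274,208), top (283,327). Excluded by size.
- Larger black gauge in the grey stand: scene (330,168), top (218,290). This is the one I choose.

The turquoise blocks at top (148,260) and (211,374) are look-alikes. The heater's middle well is at top (469,285). Next I'll check with close crops.

```bash
python3 - <<'E'
import cv2,numpy as np
s=cv2.imread("pics/scene0.png");t=cv2.imread("pics/top0.png")
a=cv2.resize(s[140:260,260:420],None,fx=5,fy=5,interpolation=cv2.INTER_CUBIC)
b=cv2.resize(t[250:350,180:310],None,fx=6,fy=6,interpolation=cv2.INTER_CUBIC)
c=cv2.resize(t[240:380,405:530],None,fx=4,fy=4,interpolation=cv2.INTER_CUBIC)
cv2.imwrite("pics/c1.png",a);cv2.imwrite("pics/c2.png",b);cv2.imwrite("pics/c3.png",c)
E
```

```text
(no output)
```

View pics/c1.png

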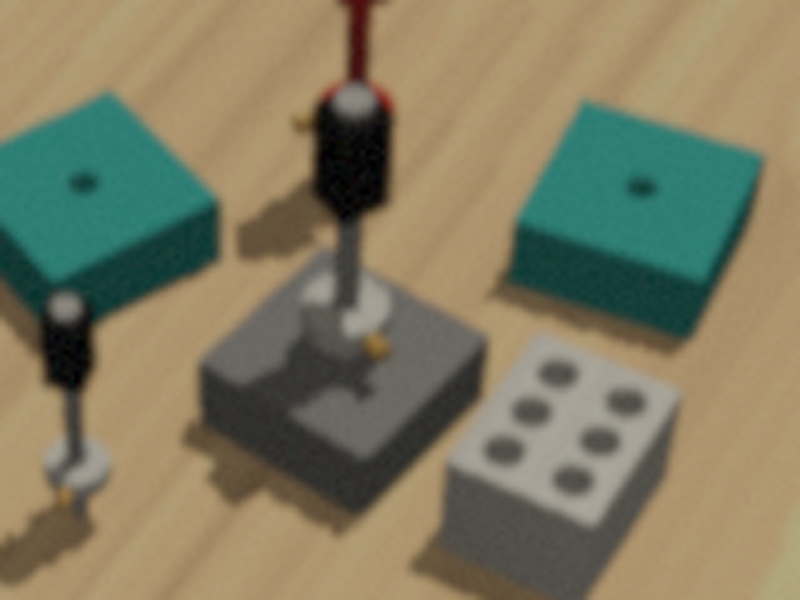

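View pics/c2.png

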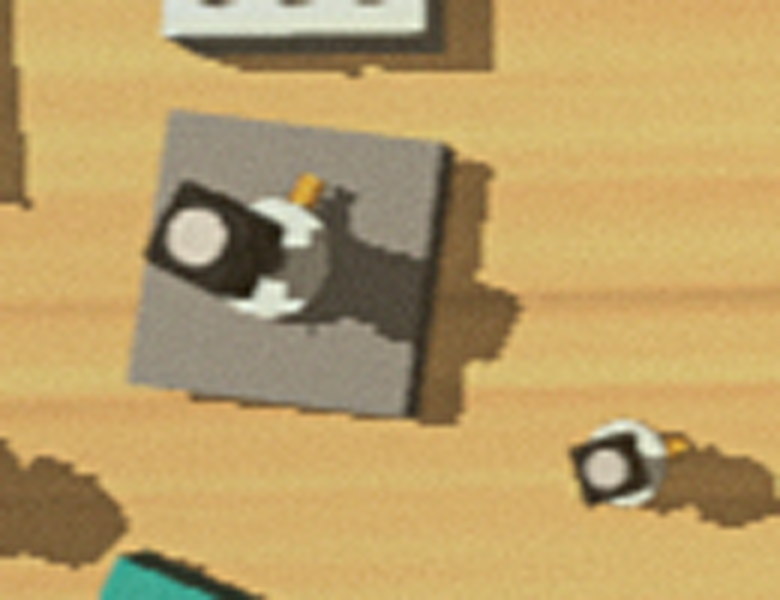

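View pics/c3.png

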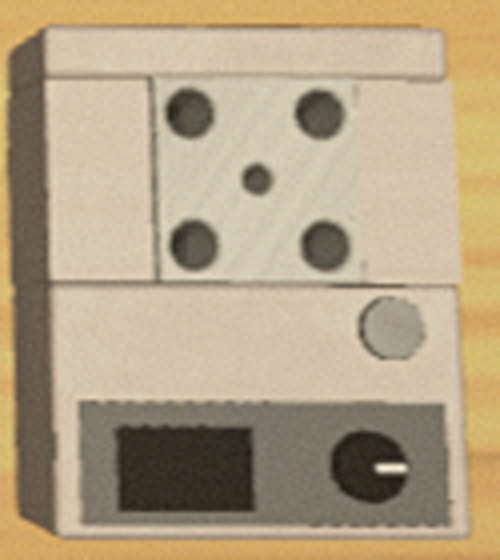

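```bash
cat > h.py <<'E'
import numpy as np,cv2
from cell import observe,cams,robot
from scipy.spatial.transform import Rotation as Rn
def f(d): return 240/np.tan(np.radians(d["fov_y"])/2)
def ray(d,p):
    v=np.array([(p[0]-d["cx"])/f(d),(p[1]-d["cy"])/f(d),1.]); T=d["T"]; v=T[:3,:3]@v
    return T[:3,3],v/np.linalg.norm(v)
def onz(d,p,z):
    o,v=ray(d,p); return o+v*(z-o[2])/v[2]
def proj(d,X):
    T=d["T"];c=T[:3,:3].T@(np.array(X)-T[:3,3]); return np.array([d["cx"]+f(d)*c[0]/c[2],d["cy"]+f(d)*c[1]/c[2]])
def tri(l):
    A=np.zeros((3,3));b=np.zeros(3)
    for d,p in l:
        o,v=ray(d,p);P=np.eye(3)-np.outer(v,v);A+=P;b+=P@o
    return np.linalg.solve(A,b)
def blob(img,x0,y0,x1,y1,fn):
    m=np.zeros(img.shape[:2],np.uint8); m[y0:y1,x0:x1]=fn(img[y0:y1,x0:x1].astype(int)).astype(np.uint8)
    n,l,s,c=cv2.connectedComponentsWithStats(m); 
    return [(s[i,4],c[i].round(2).tolist(),s[i,:4].tolist()) for i in range(1,n) if s[i,4]>5],m,l
def tool():
    s=observe(); return s["tool_pos"],Rn.from_euler("xyz",s["tool_rot"]).as_matrix(),s
E
python3 - <<'E'
from h import *
t=cams.read_camera("top");s=cams.read_camera("scene")
g=lambda I:I.sum(2)
# handle-top disc
bt,_,_=blob(t["image"],202,278,222,300,lambda I:I.sum(2)>400); print("disc top",bt)
bs,_,_=blob(s["image"],320,150,340,168,lambda I:(I.sum(2)>300)&(np.ptp(I,axis=2)<40)); print("disc scene",bs)
ht,m,_=blob(t["image"],200,272,232,305,lambda I:I.sum(2)<110); print("handle",ht)
# wells
w,_,_=blob(t["image"],443,256,496,312,lambda I:I.sum(2)<360); print("wells")
for a in w: print(a, onz(t,a[1],.095).round(4))
ws,_,_=blob(s["image"],150,320,240,400,lambda I:I.sum(2)<300); print("scene wells")
for a in ws: print(a, onz(s,a[1],.095).round(4))
# stand top face
st,m,_=blob(t["image"],195,262,262,325,lambda I:(np.ptp(I,axis=2)<28)&(I.sum(2)>200)&(I.sum(2)<480)); print([x for x in st if x[0]>100])
for p in [(212.5,289.2)]: print(onz(t,p,.158))
# stand corners from crop
for p in [(170,110),(445,145),(412,415),(130,382)]:
    q=((p[0]+.5)/6-.5+180,(p[1]+.5)/6-.5+250); print(onz(t,q,.036).round(4))
for p in [(187,182),(150,258)]:
    q=((p[0]+.5)/6-.5+180,(p[1]+.5)/6-.5+250); print("handle corner",onz(t,q,.158).round(4))
E
```

```text
disc top [(np.int32(163), [208.07, 286.47], [202, 278, 20, 22]), (np.int32(72), [212.19, 288.94], [208, 285, 10, 9])]
disc scene [(np.int32(35), [330.57, 159.29], [327, 157, 8, 6])]
handle [(np.int32(7), [224.71, 288.43], [224, 287, 3, 4]), (np.int32(6), [219.83, 297.0], [219, 296, 3, 3])]
wells
(np.int32(114), [451.89, 267.86], [446, 262, 12, 13]) [ 0.5904 -0.2012  0.095 ]
(np.int32(111), [484.41, 268.13], [479, 263, 12, 12]) [ 0.5889 -0.2552  0.095 ]
(np.int32(41), [468.78, 284.27], [466, 281, 7, 8]) [ 0.5629 -0.2275  0.095 ]
(np.int32(114), [453.05, 300.76], [448, 295, 11, 13]) [ 0.5366 -0.1999  0.095 ]
(np.int32(115), [485.84, 301.07], [480, 295, 12, 13]) [ 0.535  -0.2538  0.095 ]
(np.int32(8), [491.5, 311.0], [488, 311, 8, 1]) [ 0.5187 -0.262   0.095 ]
scene wells
(np.int32(11), [150.91, 321.27], [150, 320, 4, 5]) [ 0.4701 -0.2048  0.095 ]
(np.int32(99), [190.38, 339.23], [185, 334, 12, 11]) [ 0.5396 -0.1993  0.095 ]
(np.int32(118), [219.96, 356.9], [214, 352, 13, 11]) [ 0.5935 -0.2008  0.095 ]
(np.int32(93), [217.41, 377.78], [200, 356, 35, 44]) [ 0.6094 -0.2284  0.095 ]
(np.int32(34), [193.0, 362.5], [190, 360, 7, 6]) [ 0.5659 -0.2269  0.095 ]
(np.int32(120), [165.32, 368.32], [159, 363, 14, 12]) [ 0.5381 -0.2534  0.095 ]
(np.int32(6), [154.0, 375.5], [152, 374, 5, 4]) [ 0.5316 -0.2697  0.095 ]
(np.int32(203), [233.59, 391.86], [223, 378, 17, 22]) [ 0.6406 -0.234   0.095 ]
(np.int32(130), [195.52, 387.39], [189, 382, 14, 12]) [ 0.592  -0.2548  0.095 ]
[(np.int32(1417), [229.08, 294.6], [202, 269, 52, 50])]
[0.55915174 0.17703795 0.158     ]
[0.604  0.2102 0.036 ]
[0.5922 0.1304 0.036 ]
[0.5146 0.1399 0.036 ]
[0.5257 0.2206 0.036 ]
handle corner [0.573  0.1798 0.158 ]
handle corner [0.5544 0.1886 0.158 ]
```

```bash
python3 - <<'E'
from h import *
p,R,s=tool(); print(p,R.round(4))
t=cams.read_camera("top");sc=cams.read_camera("scene")
print("disc tri",tri([(t,(212.19,288.94)),(sc,(330.57,159.29))]), onz(sc,(330.57,159.29),.158))
T=cams.read_camera("wrist")["T"]; print("wrist cam in tool", (R.T@(T[:3,3]-p)).round(4), (R.T@T[:3,:3]).round(3))
for yaw in [-25.3,64.7,154.7,-115.3]:
    z=np.array([np.cos(np.radians(yaw)),np.sin(np.radians(yaw)),0]); x=np.array([0,0,-1.]); G=np.c_[x,np.cross(z,x),z]
    rv=np.degrees(Rn.from_matrix(R.T@G).as_rotvec()); print(yaw,rv.round(2))
print((R.T@(np.array([.559,.177,.21])-p)*100).round(2))
E
```

```text
[0.20375469 0.48368143 0.2264162 ] [[-4.000e-04 -9.215e-01  3.883e-01]
 [-5.000e-04  3.883e-01  9.215e-01]
 [-1.000e+00  1.000e-04 -6.000e-04]]
disc tri [0.56058407 0.17796297 0.16003662] [0.56056406 0.18107677 0.158     ]
wrist cam in tool [-0.1568  0.0769  0.0009] [[-0.    -0.29   0.957]
 [ 0.    -0.957 -0.29 ]
 [ 1.     0.     0.   ]]
-25.3 [ 9.245e+01 -3.000e-02  2.000e-02]
64.7 [ 2.45 -0.04 -0.01]
154.7 [-8.755e+01 -2.000e-02 -3.000e-02]
-115.3 [-1.7755e+02  1.0000e-02 -6.0000e-02]
[  1.64 -44.65 -14.46]
```

Emit:
jog_arm(plan=[0.5,0,0,0,-4.5,-1.5,1,1,0,0,0,-9,-3,0.6,1.5,0,0,0,-13.5,-4.4,0.3,2,0,0,0,-18,-5.8,0.3,2.4,0,0,0,-22.5,-7.3,0.3,2.4,0,0,0,-27,-8.7,0.3,2.4,0,0,0,-31.5,-10.2,0.3,2.4,0,0,0,-36,-11.6,0.3,2.4,0,0,0,-40.5,-13.1,0.3,2.4,0,0,0,-44.6,-14.4,0.3])

```text
time: 1.4
tool_pos: [0.5604, 0.1761, 0.2267]
tool_rot: [-0.84, 1.57, 0.289]
contact_force: [0.0, 0.8, 0.3]
opening: 0.0595
```

Emit:
jog_arm(plan=[0,0,0,0,0,0,0.3,0,0,0,0,0,0,0.3,0,0,0,0,0,0,0.3])

```text
time: 1.7
tool_pos: [0.5581, 0.1787, 0.2267]
tool_rot: [1.603, 1.57, 2.734]
contact_force: [-0.4, 0.1, 0.3]
opening: 0.0597
```

```bash
python3 - <<'E'
from h import *
p,R,s=tool(); print(p,R.round(4),s["opening"],s["qpos"],s["time"])
w=cams.read_camera("wrist"); cv2.imwrite("pics/w1.png",w["image"][:,:,::-1])
print(proj(w,[.559,.177,.158]))
E
```

```text
[0.5580835  0.17867266 0.22665074] [[-7.000e-04 -9.048e-01  4.259e-01]
 [ 3.000e-04  4.259e-01  9.048e-01]
 [-1.000e+00  8.000e-04 -0.000e+00]] 0.05969738921546845 [ 1.78845924e-01  4.55207200e-01  1.34839345e+00  4.62110955e-04
  1.33866829e+00 -9.52054369e-01] 1.7
[313.2195775  253.25649815]
```

View pics/w1.png

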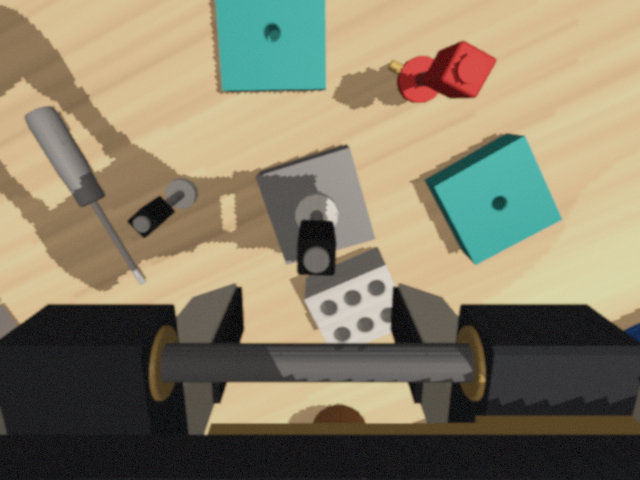

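The wrist view shows the black handle in the grey stand: its cap disc is at (316,260) and its edges are near square to the image. The small black gauge is at (143,223) and the red one at (465,65).

```bash
python3 - <<'E'
from h import *
p,R,s=tool(); w=cams.read_camera("wrist"); I=w["image"]
cv2.imwrite("pics/w2.png",cv2.resize(I[190:300,260:380,::-1],None,fx=6,fy=5.4,interpolation=cv2.INTER_CUBIC))
b,m,l=blob(I,290,215,345,280,lambda I:I.sum(2)<95)
b=sorted(b,reverse=True)[:2];print(b)
d,_,_=blob(I,302,245,331,274,lambda I:I.sum(2)>=150);print(d)
c=[x for x in d if 50<x[0]][0][1] if d else (316,260)
X=onz(w,c,.158);print("disc",c,X, "tool delta cm",(R.T@(X-p)*100).round(2))
k=max(b)
cnt,_=cv2.findContours(m,cv2.RETR_EXTERNAL,cv2.CHAIN_APPROX_NONE); cnt=max(cnt,key=len)[:,0,:]
for name,fn in [("left",min),("right",max)]:
    pts=[]
    for y in range(246,272):
        xs=cnt[cnt[:,1]==y][:,0]
        if len(xs): pts.append((fn(xs),y))
    a=np.polyfit([q[1] for q in pts],[q[0] for q in pts],1);print(name,a,pts[0],pts[-1])
    A=onz(w,(np.polyval(a,247),247),.158);B=onz(w,(np.polyval(a,271),271),.158);v=R.T@(B-A);print(np.degrees(np.arctan2(v[2],v[1])), (R.T@(A-p)*100).round(2))
E
```

```text
[(np.int32(1156), [315.78, 241.26], [298, 221, 36, 54])]
[(np.int32(581), [315.44, 259.81], [302, 246, 28, 28])]
disc [315.44, 259.81] [0.56301417 0.17672436 0.158     ] tool delta cm [ 6.88 -0.55  0.01]
left [4.10256410e-02 2.87702564e+02] (np.int32(298), 246) (np.int32(299), 271)
178.49425871270324 [ 6.88  0.2  -0.96]
right [-1.23076923e-02  3.35873846e+02] (np.int32(333), 246) (np.int32(333), 271)
-179.9538339088335 [6.89 0.2  0.97]
```

View pics/w2.png

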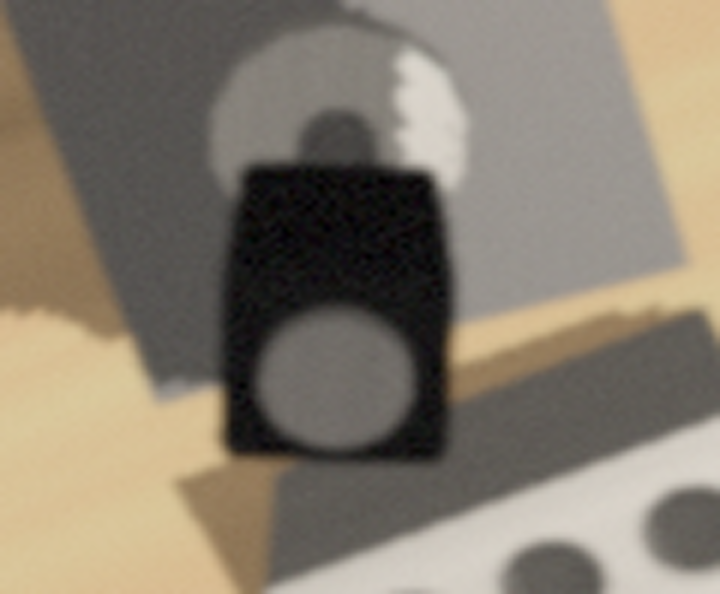

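Emit:
jog_arm(plan=[0,0,0,0,-0.4,0,0.3,0,0,0,3,-0.4,0,0.3,0,0,0,6,-0.4,0,0.3,0,0,0,8.5,-0.4,0,0.3,0,0,0,10,-0.4,0,0.3,0,0,0,10.9,-0.4,0,0.3,0,0,0,10.9,-0.4,0,0.3,0,0,0,10.9,-0.4,0,0.3])

```text
time: 2.6
tool_pos: [0.563, 0.1766, 0.1186]
tool_rot: [-0.9, 1.569, 0.23]
contact_force: [0.0, -0.5, 0.9]
opening: 0.0598
```

```bash
python3 - <<'E'
from h import *
p,R,s=tool(); print(p,s["contact_force"],s["opening"])
w=cams.read_camera("wrist"); cv2.imwrite("pics/w3.png",w["image"][:,:,::-1])
w=cams.read_camera("scene"); cv2.imwrite("pics/s3.png",cv2.resize(w["image"][80:280,230:430,::-1],None,fx=3,fy=3))
E
```

```text
[0.56298879 0.1765714  0.11855102] [ 0.04201185 -0.49971     0.91142777] 0.059778638867830206
```

View pics/w3.png

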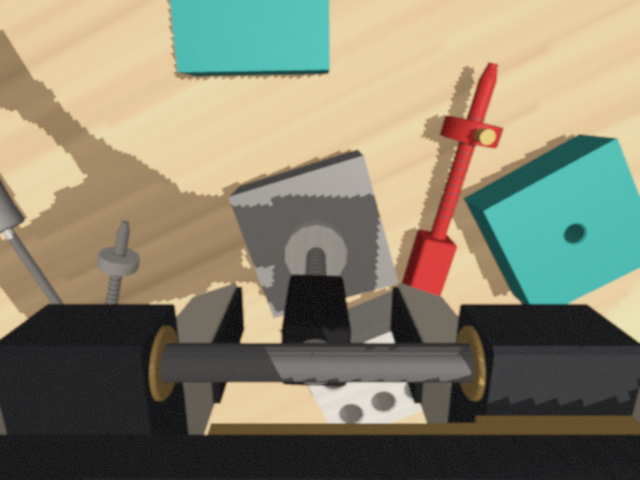

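View pics/s3.png

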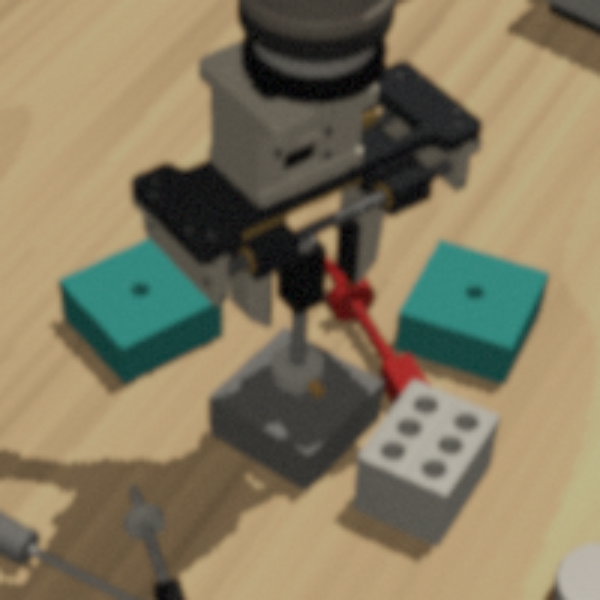

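The wrist view shows the handle centred between the pads at (316,310). The free-standing red and small black gauges have both toppled towards +x in the same direction. I was well clear of them and measured under 1 N, so it doesn't look like my contact. I'll grip now and check them again later.

Emit:
jog_arm(plan=[0,0,0,0,0,0,-0.4,0,0,0,0,0,0,-0.7,0,0,0,0,0,0,-1,0,0,0,0,0,0,-1,0,0,0,0,0,0,-1,0,0,0,0,0,0,-1,0,0,0,0,0,0,-1], newtons=40)

```text
time: 3.4
tool_pos: [0.5625, 0.1762, 0.1177]
tool_rot: [1.787, 1.571, 2.918]
contact_force: [-0.6, 0.4, 1.1]
opening: 0.0221
```

Emit:
jog_arm(plan=[0,0,0,-1,0,0,-1,0,0,0,-2,0,0,-1,0,0,0,-4,0,0,-1,0,0,0,-6,0,0,-1,0,0,0,-9,0,0,-1,0,0,0,-12,0,0,-1,0,0,0,-13.5,0,0,-1,0,0,0,-13.5,0,0,-1,0,0,0,-13.5,0,0,-1])

```text
time: 4.3
tool_pos: [0.5623, 0.1762, 0.2527]
tool_rot: [-0.294, 1.571, 0.836]
contact_force: [-0.1, 0.4, -1.4]
opening: 0.022
```

```bash
python3 - <<'E'
from h import *
p,R,s=tool(); print(p,R.round(4),s["contact_force"],s["opening"],s["qpos"])
for n in ["top","scene","wrist"]:
    w=cams.read_camera(n); cv2.imwrite(f"pics/{n}4.png",w["image"][:,:,::-1])
print("shift to well cm",(R.T@(np.array([.564,-.2273,p[2]])-p)*100).round(2))
E
```

```text
[0.56231689 0.17620474 0.25274108] [[ 1.000e-04 -9.045e-01  4.266e-01]
 [ 1.000e-04  4.266e-01  9.045e-01]
 [-1.000e+00 -1.000e-04  2.000e-04]] [-0.05413931  0.35558265 -1.43672811] 0.021966295255218753 [ 1.73583195e-01  4.44563289e-01  1.29356729e+00  1.19422770e-04
  1.40331104e+00 -9.56540206e-01]
shift to well cm [-1.000e-02 -1.736e+01 -3.642e+01]
```

View pics/scene4.png

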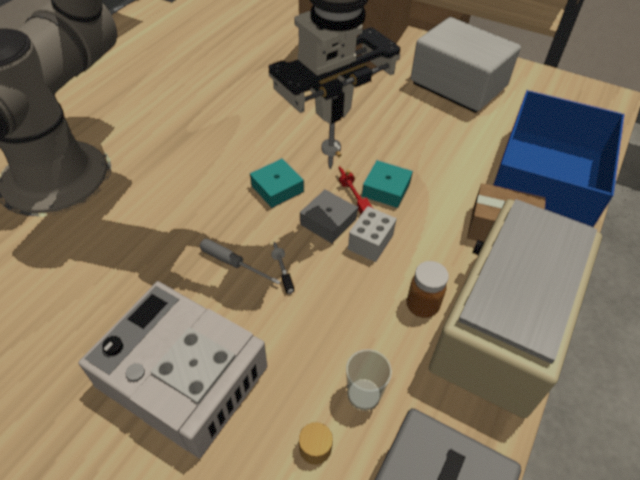

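View pics/wrist4.png

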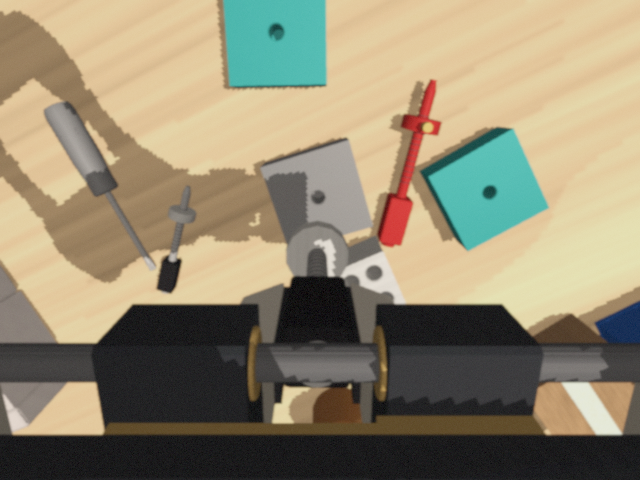

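Scene view: the gauge is out of the stand, held upright, with its stop at (331,148). The two decoys lie on the table, and the driver and insert look unmoved. I'll carry it to above the well.

Emit:
jog_arm(plan=[0,0,0,0,-1,-2,-1,0,0,0,0,-2.9,-6,-1,0,0,0,0,-4.8,-10,-1,0,0,0,0,-6.7,-14,-1,0,0,0,0,-8.6,-18,-1,0,0,0,0,-10.5,-22,-1,0,0,0,0,-12.4,-26,-1,0,0,0,0,-14.3,-30,-1,0,0,0,0,-16,-33.5,-1,0,0,0,0,-17.4,-36.4,-1])

```text
time: 5.45
tool_pos: [0.564, -0.2294, 0.2514]
tool_rot: [1.588, 1.569, 2.717]
contact_force: [-0.1, 0.7, -2.0]
opening: 0.022
```

Emit:
jog_arm(plan=[0,0,0,0,0,0,-1,0,0,0,0,0,0,-1,0,0,0,0,0,0,-1,0,0,0,0,0,0,-1])

```text
time: 5.85
tool_pos: [0.5648, -0.2258, 0.2526]
tool_rot: [0.954, 1.57, 2.086]
contact_force: [-0.2, 0.2, -0.8]
opening: 0.0219
```

```bash
python3 - <<'E'
from h import *
p,R,s=tool(); print(p,R.round(4),s["contact_force"],s["opening"],s["qpos"])
for n in ["top","scene","wrist"]:
    w=cams.read_camera(n); 
    cv2.imwrite(f"pics/{n}5.png",w["image"][:,:,::-1])
s=cv2.imread("pics/scene5.png");t=cv2.imread("pics/top5.png")
cv2.imwrite("pics/s5c.png",cv2.resize(s[250:410,120:280],None,fx=3.75,fy=3.75,interpolation=cv2.INTER_CUBIC))
E
```

```text
[ 0.56477915 -0.22583856  0.25261292] [[-3.000e-04 -9.052e-01  4.250e-01]
 [ 5.000e-04  4.250e-01  9.052e-01]
 [-1.000e+00  5.000e-04  3.000e-04]] [-0.20569443  0.15767481 -0.76802031] 0.021905038785501506 [-5.06492677e-01  4.82010420e-01  1.23343560e+00  3.08210469e-04
  1.42664498e+00 -1.63832139e+00]
```

View pics/s5c.png

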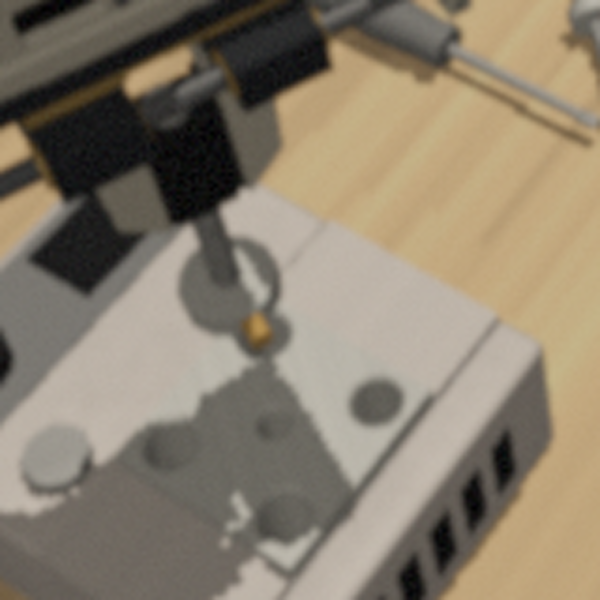

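View pics/wrist5.png

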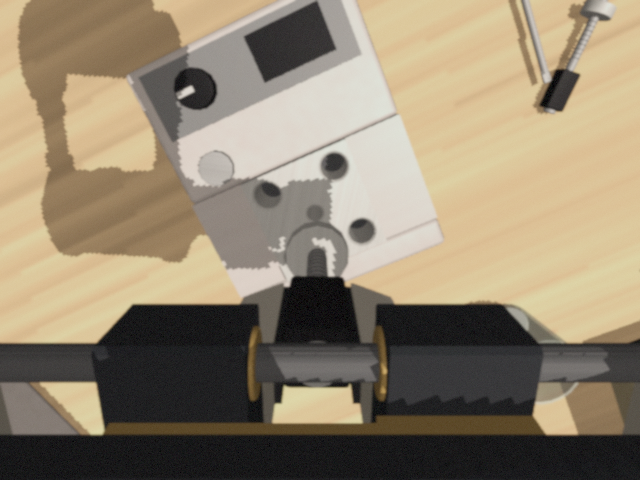

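View pics/top5.png

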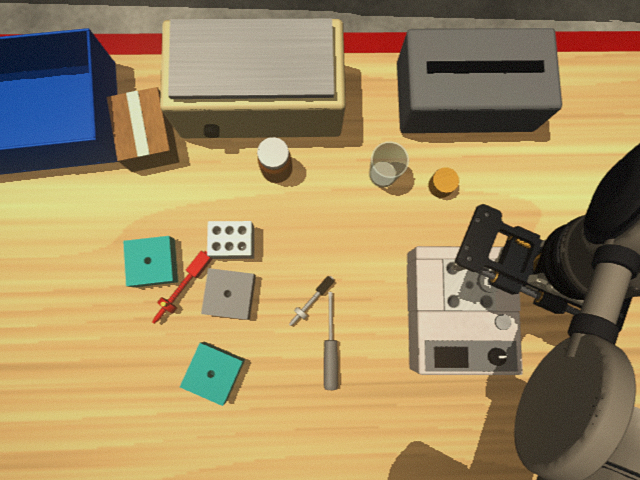

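```bash
python3 - <<'E'
from h import *
p,R,s=tool(); w=cams.read_camera("wrist");sc=cams.read_camera("scene");t=cams.read_camera("top")
foot=p+np.array([0,0,-.1097])
for n,d in [("scene",sc),("wrist",w),("top",t)]:
    for dy in (-.003,0,.003):
        a=foot+R[:,1]*dy
        print(n,dy,[proj(d,a+np.array([0,0,h])).round(1).tolist() for h in (0,.049,.08,.1)])
I=w["image"]
b,_,_=blob(I,250,145,380,250,lambda I:(I.sum(2)<330));print([x for x in b if x[0]>30])
cv2.imwrite("pics/w5c.png",cv2.resize(I[140:300,240:400,::-1],None,fx=3.75,fy=3.75,interpolation=cv2.INTER_CUBIC))
I=sc["image"];cv2.imwrite("pics/s5d.png",cv2.resize(I[295:375,160:220,::-1],None,fx=7.5,fy=7.5,interpolation=cv2.INTER_CUBIC))
E
```

```text
scene -0.003 [[187.7, 346.7], [181.0, 327.9], [176.4, 314.8], [173.2, 305.9]]
scene 0 [[186.7, 345.1], [180.0, 326.2], [175.3, 313.1], [172.1, 304.2]]
scene 0.003 [[185.7, 343.4], [178.9, 324.5], [174.2, 311.4], [171.0, 302.4]]
wrist -0.003 [[315.5, 234.4], [315.2, 260.6], [314.9, 283.4], [314.8, 302.1]]
wrist 0 [[315.5, 229.9], [315.2, 255.3], [314.9, 277.5], [314.7, 295.7]]
wrist 0.003 [[315.5, 225.5], [315.2, 250.0], [314.9, 271.5], [314.7, 289.1]]
top -0.003 [[478.9, 279.1], [490.9, 276.4], [499.4, 274.5], [505.3, 273.2]]
top 0 [[478.2, 280.9], [490.1, 278.3], [498.6, 276.5], [504.5, 275.2]]
top 0.003 [[477.5, 282.7], [489.4, 280.2], [497.8, 278.5], [503.7, 277.3]]
[(np.int32(470), [334.58, 164.97], [323, 153, 24, 26]), (np.int32(559), [267.17, 194.42], [254, 182, 28, 26]), (np.int32(420), [314.09, 220.53], [287, 205, 55, 40]), (np.int32(413), [362.08, 229.74], [351, 219, 23, 23])]
```

View pics/w5c.png

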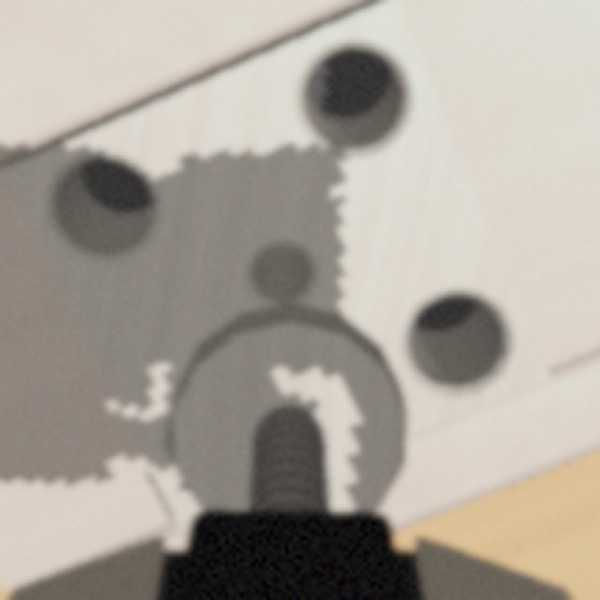

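View pics/s5d.png

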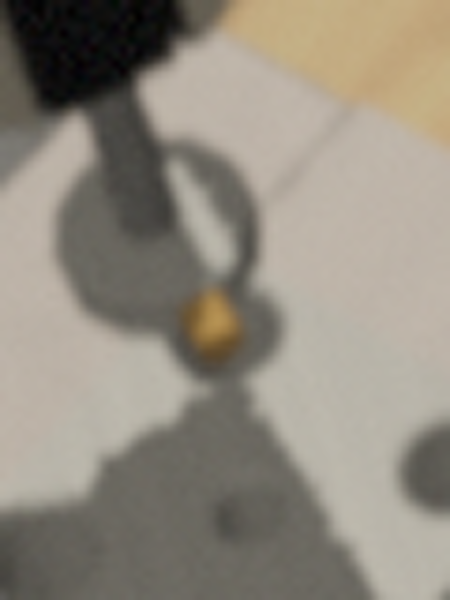

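```bash
python3 - <<'E'
from h import *
p,R,s=tool(); w=cams.read_camera("wrist")
print(p)
for c in [(314.8,212.1)]:
    X=onz(w,c,.095); print(X,"delta tool cm",(R.T@(X-p)*100).round(2))
H=[(334.58-.0,164.97),(267.17,194.42),(362.08,229.74)]
# wide hole centres at face (crop ellipse centres)
for c in [(355,98),(105,204),(458,340)]:
    q=(240+(c[0]+.5)/3.75-.5,140+(c[1]+.5)/3.75-.5); X=onz(w,q,.095); print(X.round(4))
for X in ([.564,-.2273,.095],[.5629,-.2275,.095]): print(proj(w,X), (R.T@(np.array(X)-p)*100).round(2))
d=cams.read_camera("wrist"); T=d["T"]; print("wrist cam depth at foot", (T[:3,:3].T@(p+[0,0,-.11]-T[:3,3])))
E
```

```text
[ 0.56474752 -0.22677632  0.25280558]
[ 0.56441437 -0.22732965  0.095     ] delta tool cm [ 1.578e+01  1.000e-02 -7.000e-02]
[ 0.5391 -0.1997  0.095 ]
[ 0.537  -0.2531  0.095 ]
[ 0.5925 -0.2011  0.095 ]
[314.60020082 211.59833607] [15.78  0.05 -0.08]
[313.73363061 210.4188479 ] [15.78  0.14 -0.15]
wrist cam depth at foot [-0.0007997  -0.00373067  0.27752468]
```

Wrist crop: the middle well is at (314.8,212), just below the axis of the held rod. It lies about −1.3 mm in tool z and about 0 in y from the rod. I'll correct and lower to just above the face.

Emit:
jog_arm(plan=[0,0,0,0,0,-0.12,-1,0,0,0,1.5,0.03,-0.12,-1,0,0,0,3,0.03,-0.12,-1,0,0,0,4,0.03,-0.12,-1,0,0,0,4,0.03,-0.12,-1,0,0,0,4,0.03,-0.12,-1,0,0,0,4,0.03,-0.12,-1])

```text
time: 6.95
tool_pos: [0.5643, -0.2285, 0.2136]
tool_rot: [-1.578, 1.569, -0.448]
contact_force: [-0.6, -0.0, -1.0]
opening: 0.0216
```

```bash
python3 - <<'E'
from h import *
p,R,s=tool(); print(p,s["contact_force"]); w=cams.read_camera("wrist");sc=cams.read_camera("scene")
foot=p+np.array([0,0,-.1097])
print(foot,"proj foot",proj(sc,foot),proj(w,foot), "well",proj(sc,[.564,-.2273,.095]))
I=sc["image"];cv2.imwrite("pics/s6.png",cv2.resize(I[300:400,150:250,::-1],None,fx=6,fy=6,interpolation=cv2.INTER_CUBIC))
I=w["image"];cv2.imwrite("pics/w6.png",cv2.resize(I[120:300,220:420,::-1],None,fx=3,fy=3,interpolation=cv2.INTER_CUBIC))
E
```

```text
[ 0.56428257 -0.22845158  0.21360906] [-0.56779944 -0.02277419 -0.9957625 ]
[ 0.56428257 -0.22845158  0.10390906] proj foot [190.31981426 359.88723617] [315.43042584 229.78433286] well [191.74423419 362.11299919]
```

View pics/s6.png

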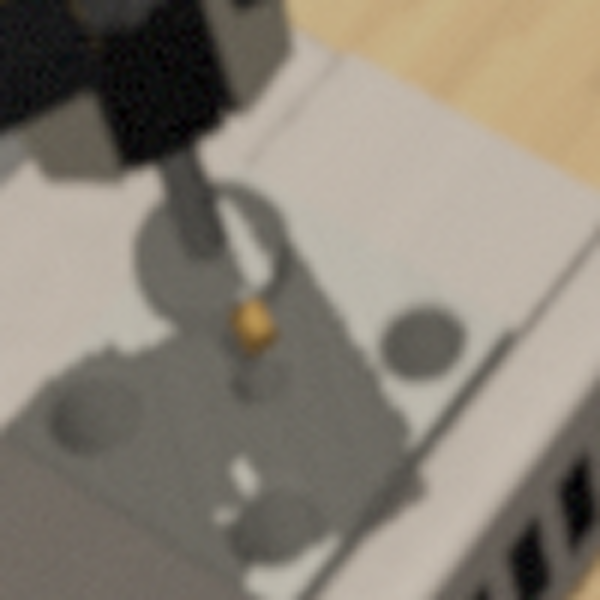

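View pics/w6.png

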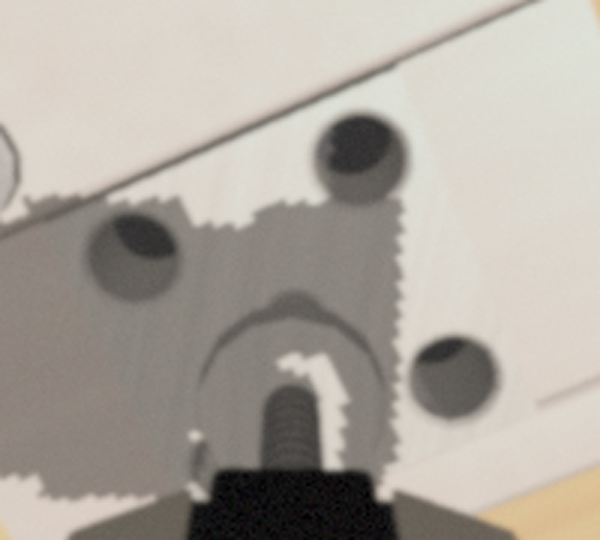

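```bash
python3 - <<'E'
from h import *
p,R,s=tool(); print(p); w=cams.read_camera("wrist")
I=w["image"]
P=[]
for c in [(134.5,258),(455,377),(362,159.5)]:
    q=(220+(c[0]+.5)/3-.5,120+(c[1]+.5)/3-.5); P.append(onz(w,q,.095))
c=(P[0]+P[1])/2; print(np.array(P).round(4),"dist",np.linalg.norm(P[0]-P[1]),c,"well delta cm",(R.T@(c-p)*100).round(2), "px",proj(w,c))
for h in (.053,.07): 
  print("rod px pred",proj(w,p+np.array([0,0,-.1097+h])),"obs x",220+291.5/3-.5)
E
```

```text
[ 0.56420314 -0.22834653  0.21350314]
[[ 0.5374 -0.2526  0.095 ]
 [ 0.5924 -0.2001  0.095 ]
 [ 0.539  -0.1989  0.095 ]] dist 0.07604846741914317 [ 0.5648981  -0.22636819  0.095     ] well delta cm [11.85  0.04  0.21] px [318.66114337 225.77642037]
rod px pred [315.16039625 257.7756838 ] obs x 316.6666666666667
rod px pred [315.02581442 269.61749561] obs x 316.6666666666667
```

Wrist view: the wide holes' diagonal centre gives the well about +0.6 to +1 mm in tool z from the rod. I'll correct by +0.06 cm and probe down gently.

Emit:
jog_arm(plan=[0,0,0,0,0,0.06,-1,0,0,0,0.3,0,0.06,-1,0,0,0,0.6,0,0.06,-1,0,0,0,0.8,0,0.06,-1,0,0,0,1,0,0.06,-1,0,0,0,1.2,0,0.06,-1,0,0,0,1.2,0,0.06,-1])

```text
time: 7.8
tool_pos: [0.564, -0.2275, 0.2003]
tool_rot: [1.37, 1.57, 2.5]
contact_force: [-0.5, -0.3, -0.8]
opening: 0.0219
```

Emit:
jog_arm(plan=[0,0,0,0.2,0,0,-1,0,0,0,0.4,0,0,-1,0,0,0,0.6,0,0,-1,0,0,0,0.8,0,0,-1,0,0,0,0.8,0,0,-1])

```text
time: 8.3
tool_pos: [0.5643, -0.2277, 0.1925]
tool_rot: [-1.299, 1.57, -0.169]
contact_force: [1.7, -0.3, -2.8]
opening: 0.0216
```

```bash
python3 - <<'E'
from h import *
for i in range(3):
    w=cams.read_camera("wrist"); s=observe(); print(s["tool_pos"],s["contact_force"],s["torque"].round(3))
E
```

```text
[ 0.56430674 -0.2277097   0.19255739] [ 1.30994312  0.4816481  -2.97797622] [-0.184 -0.303  0.001]
[ 0.56428382 -0.2276765   0.19261095] [ 0.30884663 -1.11718031 -2.871021  ] [-0.122 -0.362 -0.026]
[ 0.56427208 -0.22769505  0.1926503 ] [ 0.08780512  0.01180237 -3.39269249] [-0.137 -0.378  0.033]
```

Emit:
jog_arm(plan=[0,0,0,0.2,-0.02,0,-1,0,0,0,0.4,-0.02,0,-1,0,0,0,0.6,-0.02,0,-1,0,0,0,0.8,-0.02,0,-1,0,0,0,0.8,-0.02,0,-1])

```text
time: 8.95
tool_pos: [0.5643, -0.2277, 0.1844]
tool_rot: [0.502, 1.571, 1.632]
contact_force: [1.6, -0.9, -1.7]
opening: 0.022
```

```bash
python3 - <<'E'
from h import *
s=observe(); print(s["tool_pos"],s["contact_force"],s["torque"].round(3))
for i in range(3):
    w=cams.read_camera("wrist"); s=observe(); print(s["tool_pos"],s["contact_force"],s["torque"].round(3))
E
```

```text
[ 0.56434491 -0.22774517  0.18435555] [ 1.61416798 -0.92071806 -1.70848108] [-0.212 -0.409  0.   ]
[ 0.56433291 -0.22771653  0.18439951] [ 0.71681723 -1.12569661 -2.40976168] [-0.232 -0.439 -0.035]
[ 0.56433942 -0.22771328  0.18444686] [ 0.63569801 -0.12831219 -3.10050256] [-0.258 -0.409  0.048]
[ 0.56435673 -0.22769004  0.18449263] [ 1.81673899 -0.41555678 -2.46965299] [-0.197 -0.434  0.028]
```

Emit:
jog_arm(plan=[0,0,0,0.2,-0.03,0,-1,0,0,0,0.4,-0.03,0,-1,0,0,0,0.6,-0.03,0,-1,0,0,0,0.8,-0.03,0,-1,0,0,0,1.0,-0.03,0,-1,0,0,0,1.0,-0.03,0,-1])

```text
time: 9.7
tool_pos: [0.5645, -0.2278, 0.1743]
tool_rot: [1.299, 1.57, 2.429]
contact_force: [1.0, -0.8, -1.9]
opening: 0.0219
```

```bash
python3 - <<'E'
from h import *
s=observe(); print(s["tool_pos"],s["contact_force"],s["torque"].round(3))
w=cams.read_camera("wrist");sc=cams.read_camera("scene");s=observe(); print(s["tool_pos"],s["contact_force"],s["torque"].round(3))
I=sc["image"];cv2.imwrite("pics/s7.png",cv2.resize(I[300:400,150:250,::-1],None,fx=6,fy=6,interpolation=cv2.INTER_CUBIC))
E
```

```text
[ 0.56450086 -0.22779656  0.17430786] [ 0.95425725 -0.82947156 -1.87100232] [-0.174 -0.22  -0.001]
[ 0.56452769 -0.2277734   0.17448358] [ 1.48290021 -0.41472157 -2.05436603] [-0.103 -0.167 -0.013]
```

View pics/s7.png

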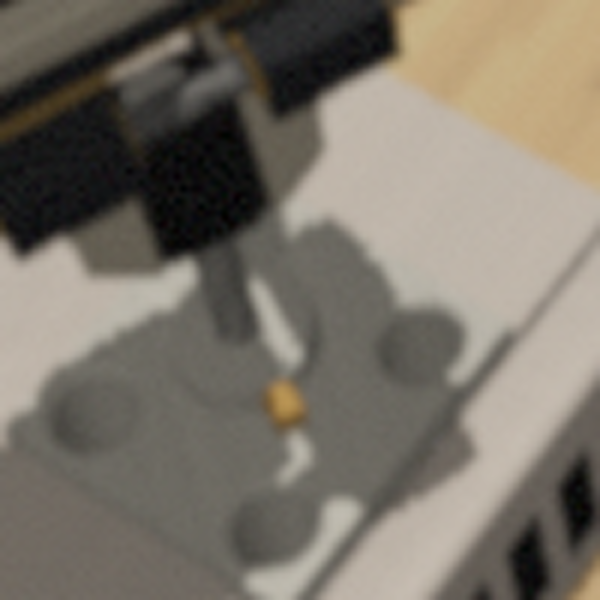

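The rod is in the well and the stop is hovering just above the face. I'll continue down.

Emit:
jog_arm(plan=[0,0,0,0.2,-0.02,0,-1,0,0,0,0.4,-0.02,0,-1,0,0,0,0.6,-0.02,0,-1,0,0,0,0.8,-0.02,0,-1,0,0,0,1.0,-0.02,0,-1,0,0,0,1.0,-0.02,0,-1])

```text
time: 10.4
tool_pos: [0.5647, -0.2279, 0.1643]
tool_rot: [1.355, 1.57, 2.485]
contact_force: [-0.1, 1.0, -2.0]
opening: 0.0217
```

Emit:
jog_arm(plan=[0,0,0,0.1,0,0,-1,0,0,0,0.2,0,0,-1])

```text
time: 10.6
tool_pos: [0.5649, -0.228, 0.1631]
tool_rot: [-1.454, 1.57, -0.324]
contact_force: [-1.2, 0.1, 2.3]
opening: 0.0216
```

Emit:
jog_arm(plan=[0,0,0,0.1,0,0,-1,0,0,0,0.2,0,0,-1])

```text
time: 10.8
tool_pos: [0.5649, -0.2279, 0.161]
tool_rot: [-1.461, 1.57, -0.331]
contact_force: [-0.5, -0.3, 1.5]
opening: 0.0217
```

The force stepped up by about 3–4 N at TCP z 0.163, so the stop is on the face and sliding. I'll continue with small steps, watching for the floor.

Emit:
jog_arm(plan=[0,0,0,0.1,0,0,-1,0,0,0,0.2,0,0,-1])

```text
time: 11.0
tool_pos: [0.5649, -0.2279, 0.1588]
tool_rot: [-1.36, 1.57, -0.23]
contact_force: [-1.2, 0.1, 2.4]
opening: 0.0219
```

Emit:
jog_arm(plan=[0,0,0,0.1,0,0,-1,0,0,0,0.2,0,0,-1])

```text
time: 11.2
tool_pos: [0.5649, -0.228, 0.1567]
tool_rot: [-1.189, 1.571, -0.059]
contact_force: [-0.2, -0.3, 2.3]
opening: 0.0218
```

Emit:
jog_arm(plan=[0,0,0,0.1,0,0,-1,0,0,0,0.2,0,0,-1])

```text
time: 11.4
tool_pos: [0.5648, -0.228, 0.1546]
tool_rot: [-1.241, 1.571, -0.111]
contact_force: [0.1, -0.3, 2.3]
opening: 0.0219
```

Emit:
jog_arm(plan=[0,0,0,0.1,0,0,-1,0,0,0,0.2,0,0,-1])

```text
time: 11.6
tool_pos: [0.5648, -0.2279, 0.1526]
tool_rot: [-0.957, 1.571, 0.173]
contact_force: [-0.8, 0.4, 2.0]
opening: 0.0215
```

Emit:
jog_arm(plan=[0,0,0,0.1,0,0,-1,0,0,0,0.2,0,0,-1])

```text
time: 11.8
tool_pos: [0.5648, -0.2279, 0.1507]
tool_rot: [-1.227, 1.571, -0.096]
contact_force: [0.4, 0.4, 1.5]
opening: 0.022
```

Emit:
jog_arm(plan=[0,0,0,0.1,0,0,-1,0,0,0,0.2,0,0,-1])

```text
time: 12.0
tool_pos: [0.5648, -0.2279, 0.1487]
tool_rot: [-1.346, 1.571, -0.215]
contact_force: [-0.1, 0.5, 1.8]
opening: 0.0224
```

Emit:
jog_arm(plan=[0,0,0,0.1,0,0,-1,0,0,0,0.2,0,0,-1])

```text
time: 12.2
tool_pos: [0.5648, -0.228, 0.1466]
tool_rot: [-1.069, 1.571, 0.061]
contact_force: [0.3, -0.4, 1.2]
opening: 0.0221
```

Emit:
jog_arm(plan=[0,0,0,0.1,0,0,-1,0,0,0,0.2,0,0,-1])

```text
time: 12.4
tool_pos: [0.5648, -0.228, 0.1447]
tool_rot: [-1.046, 1.571, 0.084]
contact_force: [0.1, 0.0, 1.1]
opening: 0.0217
```

Emit:
jog_arm(plan=[0,0,0,0.1,0,0,-1,0,0,0,0.2,0,0,-1])

```text
time: 12.6
tool_pos: [0.5648, -0.2279, 0.1427]
tool_rot: [-1.153, 1.571, -0.023]
contact_force: [0.9, -0.8, 2.8]
opening: 0.0218
```

Emit:
jog_arm(plan=[0,0,0,0.1,0,0,-1,0,0,0,0.1,0,0,-1])

```text
time: 12.8
tool_pos: [0.5648, -0.228, 0.1415]
tool_rot: [0.402, 1.571, 1.532]
contact_force: [1.4, -1.6, 0.7]
opening: 0.0218
```

Emit:
jog_arm(plan=[0,0,0,0.1,0,0,-1,0,0,0,0.1,0,0,-1])

```text
time: 13.0
tool_pos: [0.5648, -0.2279, 0.1406]
tool_rot: [-0.347, 1.571, 0.783]
contact_force: [-0.2, -0.6, 0.6]
opening: 0.022
```

Emit:
jog_arm(plan=[0,0,0,0.1,0,0,-1,0,0,0,0.2,0,0,-1])

```text
time: 13.2
tool_pos: [0.5648, -0.228, 0.1387]
tool_rot: [-1.261, 1.571, -0.131]
contact_force: [0.3, -1.1, 2.6]
opening: 0.0219
```

Emit:
jog_arm(plan=[0,0,0,0.1,0,0,-1,0,0,0,0.1,0,0,-1])

```text
time: 13.4
tool_pos: [0.5648, -0.2279, 0.1375]
tool_rot: [-0.301, 1.571, 0.829]
contact_force: [0.8, -1.3, -0.1]
opening: 0.0216
```

Emit:
jog_arm(plan=[0,0,0,0.1,0,0,-1,0,0,0,0.1,0,0,-1])

```text
time: 13.6
tool_pos: [0.5648, -0.228, 0.1366]
tool_rot: [-0.554, 1.571, 0.576]
contact_force: [1.2, -1.5, 1.3]
opening: 0.0219
```

Emit:
jog_arm(plan=[0,0,0,0.1,0,0,-1,0,0,0,0.1,0,0,-1])

```text
time: 13.8
tool_pos: [0.5648, -0.2279, 0.1357]
tool_rot: [0.38, 1.571, 1.51]
contact_force: [1.2, -0.2, 1.6]
opening: 0.0218
```

Emit:
jog_arm(plan=[0,0,0,0.1,0,0,-1,0,0,0,0.1,0,0,-1])

```text
time: 14.0
tool_pos: [0.5649, -0.2279, 0.1355]
tool_rot: [-1.537, 1.57, -0.407]
contact_force: [-1.5, 0.6, 6.7]
opening: 0.022
```

```bash
python3 - <<'E'
from h import *
s=observe(); print(s["tool_pos"],s["contact_force"],s["torque"].round(3))
sc=cams.read_camera("scene");w=cams.read_camera("wrist");s=observe(); print(s["tool_pos"],s["contact_force"],s["torque"].round(3))
I=sc["image"];cv2.imwrite("pics/s8.png",cv2.resize(I[300:400,150:250,::-1],None,fx=6,fy=6,interpolation=cv2.INTER_CUBIC))
I=w["image"];cv2.imwrite("pics/w8.png",I[:,:,::-1])
E
```

```text
[ 0.56490398 -0.22793098  0.13551632] [-1.53338172  0.63415871  6.72790402] [-0.028  0.125  0.02 ]
[ 0.56491353 -0.22793875  0.13552743] [-0.38849962  0.31306656  7.06837217] [ 0.019  0.087 -0.029]
```

View pics/s8.png

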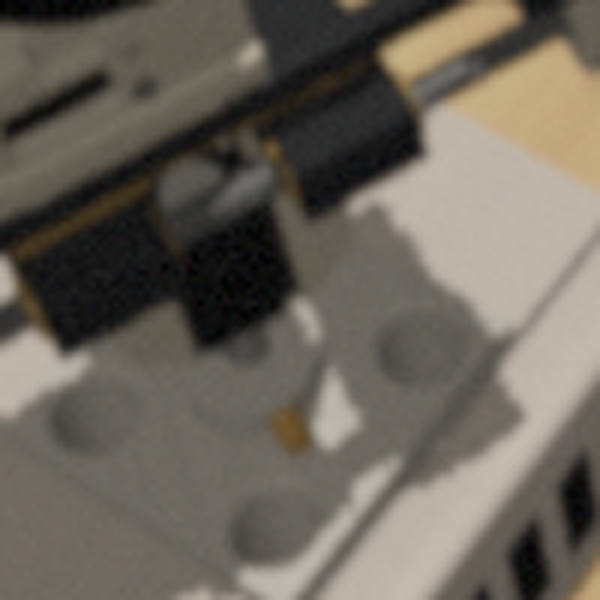

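View pics/w8.png

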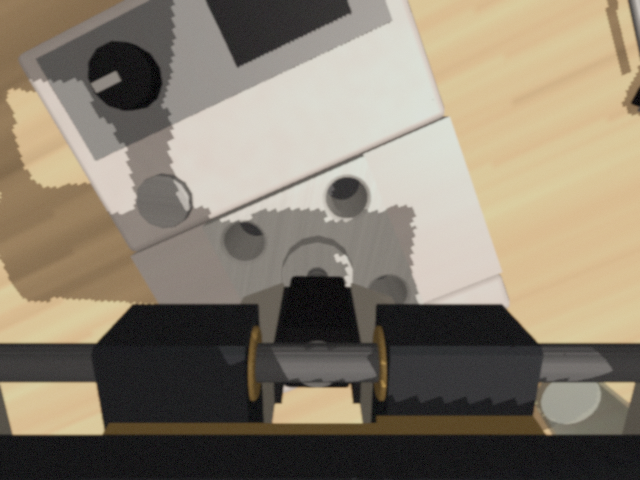

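Floor found: the descent stopped at TCP z 0.1355 (about 69 mm deep) and the force rose to 7 N. I'll add a little to reach about 10 N on the foot and hold.

Emit:
jog_arm(plan=[0,0,0,0.06,0,0,-1,0,0,0,0.06,0,0,-1])

```text
time: 14.3
tool_pos: [0.565, -0.228, 0.1355]
tool_rot: [-1.587, 1.569, -0.457]
contact_force: [-2.2, 1.0, 9.2]
opening: 0.0219
```

Emit:
jog_arm(plan=[0,0,0,0.04,0.01,0,-1,0,0,0,0.04,0.01,0,-1,0,0,0,0.04,0.01,0,-1])

```text
time: 14.6
tool_pos: [0.5649, -0.228, 0.1354]
tool_rot: [-1.593, 1.569, -0.462]
contact_force: [-2.2, 0.4, 11.9]
opening: 0.022
```

Emit:
jog_arm(plan=[0,0,0,0,0,0,-1,0,0,0,0,0,0,-1,0,0,0,0,0,0,-1,0,0,0,0,0,0,-1,0,0,0,0,0,0,-1])

```text
time: 15.1
tool_pos: [0.565, -0.228, 0.1354]
tool_rot: [-1.602, 1.569, -0.472]
contact_force: [-2.0, 0.8, 11.5]
opening: 0.0219
```

Emit:
jog_arm(plan=[0,0,0,0,0,0,-1,0,0,0,0,0,0,-1,0,0,0,0,0,0,-1,0,0,0,0,0,0,-1,0,0,0,0,0,0,-1,0,0,0,0,0,0,-1,0,0,0,0,0,0,-1,0,0,0,0,0,0,-1,0,0,0,0,0,0,-1,0,0,0,0,0,0,-1])

```text
time: 16.1
tool_pos: [0.565, -0.228, 0.1355]
tool_rot: [-1.605, 1.569, -0.474]
contact_force: [-1.8, 1.7, 11.4]
opening: 0.0217
```

Emit:
jog_arm(plan=[0,0,0,0,0,0,-1,0,0,0,0,0,0,-1,0,0,0,0,0,0,-1,0,0,0,0,0,0,-1,0,0,0,0,0,0,-1,0,0,0,0,0,0,-1,0,0,0,0,0,0,-1,0,0,0,0,0,0,-1,0,0,0,0,0,0,-1,0,0,0,0,0,0,-1])

```text
time: 17.1
tool_pos: [0.565, -0.228, 0.1354]
tool_rot: [-1.603, 1.569, -0.472]
contact_force: [-2.1, -0.2, 11.5]
opening: 0.0218
```

Emit:
jog_arm(plan=[0,0,0,0,0,0,-1,0,0,0,0,0,0,-1,0,0,0,0,0,0,-1,0,0,0,0,0,0,-1,0,0,0,0,0,0,-1])

```text
time: 17.6
tool_pos: [0.5649, -0.228, 0.1354]
tool_rot: [-1.614, 1.569, -0.483]
contact_force: [-1.1, 0.5, 11.6]
opening: 0.0223
```

Held at 11.4–11.9 N raw for 3 s. I'll ease the pressure while still pressing, then open.

Emit:
jog_arm(plan=[0,0,0,-0.06,0,0,-1,0,0,0,-0.06,0,0,-1,0,0,0,-0.06,0,0,-0.4,0,0,0,-0.06,0,0,-0.2,0,0,0,-0.06,0,0,0,0,0,0,-0.06,0,0,0.2,0,0,0,-0.06,0,0,0.3,0,0,0,-0.06,0,0,0.3,0,0,0,-0.06,0,0,0.3], newtons=20)

```text
time: 18.5
tool_pos: [0.5647, -0.2279, 0.1342]
tool_rot: [0.982, 1.571, 2.112]
contact_force: [0.4, 0.3, -0.6]
opening: 0.0596
```

```bash
python3 - <<'E'
from h import *
s=observe(); print(s["tool_pos"],s["contact_force"],s["opening"])
sc=cams.read_camera("scene");w=cams.read_camera("wrist")
I=sc["image"];cv2.imwrite("pics/s9.png",cv2.resize(I[280:400,130:250,::-1],None,fx=5,fy=5,interpolation=cv2.INTER_CUBIC))
I=w["image"];cv2.imwrite("pics/w9.png",I[:,:,::-1])
E
```

```text
[ 0.56466103 -0.22785146  0.13424308] [ 0.38054708  0.33252184 -0.56669506] 0.059637502468957874
```

View pics/w9.png

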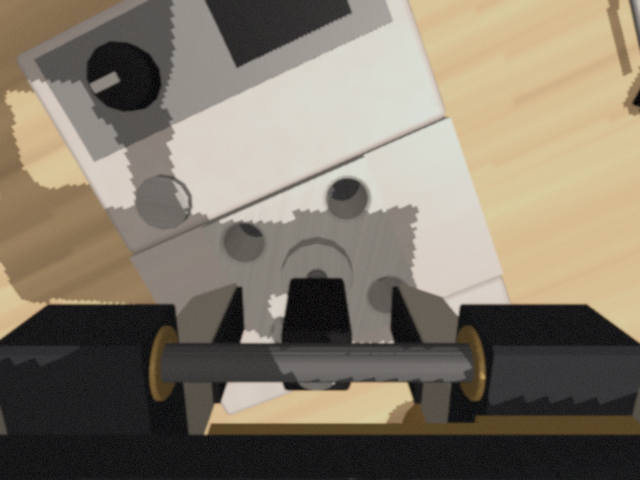

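The gripper is open and the gauge stands free between the pads, handle at (317,330). I'll retract straight up and look.

Emit:
jog_arm(plan=[0,0,0,-1,0,0,0.3,0,0,0,-3,0,0,0.3,0,0,0,-5,0,0,0.3,0,0,0,-7,0,0,0.3,0,0,0,-9,0,0,0.3,0,0,0,-12,0,0,0.3,0,0,0,-12,0,0,0.3])

```text
time: 19.3
tool_pos: [0.5663, -0.2288, 0.2597]
tool_rot: [-1.63, 1.562, -0.5]
contact_force: [0.3, 0.5, 0.4]
opening: 0.0593
```

Emit:
jog_arm(plan=[0,0,0,0,3,3,0.3,0,0,0,0,6,6,0.3,0,0,0,0,9,9,0.3,0,0,0,0,12,12,0.3,0,0,0,0,12,12,0.3,0,0,0,0,12,12,0.3])

```text
time: 19.9
tool_pos: [0.5073, -0.0676, 0.2548]
tool_rot: [-1.649, 1.57, -0.517]
contact_force: [-0.3, -0.9, 0.5]
opening: 0.0598
```

```bash
python3 - <<'E'
from h import *
s=observe(); print(s["tool_pos"],s["contact_force"],s["time"])
for n in ["scene","top","wrist"]:
    d=cams.read_camera(n); cv2.imwrite(f"pics/{n}10.png",d["image"][:,:,::-1])
    X=[.5645,-.228]
    print(n,[proj(d,X+[z]).round(1).tolist() for z in (.095,.107,.153,.1985-.0225+.0225)])
s=cv2.imread("pics/scene10.png");cv2.imwrite("pics/s10.png",cv2.resize(s[280:400,130:250],None,fx=5,fy=5,interpolation=cv2.INTER_CUBIC))
E
```

```text
[ 0.50729961 -0.06760598  0.25481829] [-0.34593439 -0.89562341  0.54593447] 19.9
scene [[191.7, 362.7], [190.3, 358.7], [184.4, 342.3], [177.9, 324.5]]
top [[469.0, 283.3], [471.5, 282.8], [481.6, 280.6], [493.0, 278.2]]
wrist [[172.7, 350.5], [168.0, 358.6], [146.4, 395.3], [117.9, 443.8]]
```

View pics/s10.png

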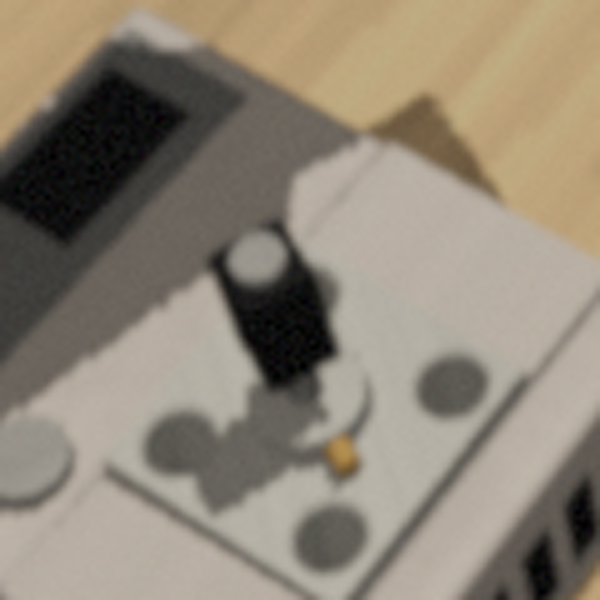

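View pics/top10.png

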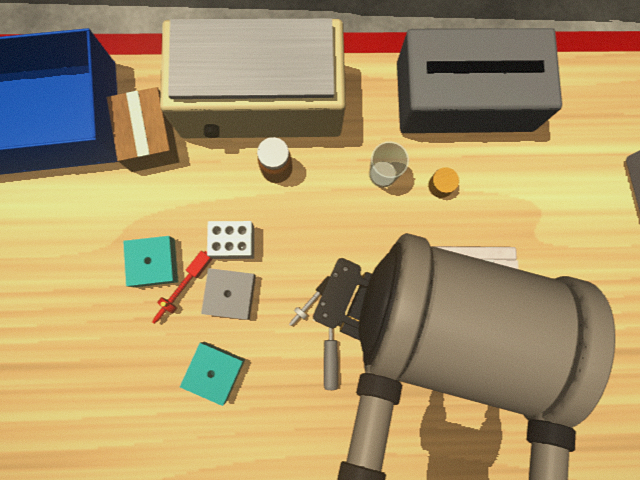

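View pics/wrist10.png

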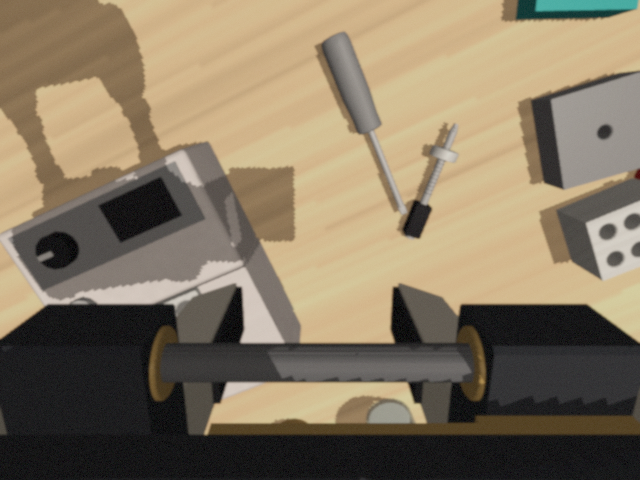

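Scene crop: the gauge stands upright in the middle well. Its cap is at (181,331), close to the (181,333) I predict for a rod on the floor, and the stop is on the block. I'll move the arm aside for a clear top view.

Emit:
jog_arm(plan=[0,0,0,0,1.5,4,0.3,0,0,0,0,3,8,0.3,0,0,0,0,4.5,12,0.3,0,0,0,0,6,16,0.3,0,0,0,0,7.5,20,0.3,0,0,0,0,9,24,0.3,0,0,0,0,9,24,0.3,0,0,0,0,9,24,0.3,0,0,0,0,9,24,0.3])

```text
time: 20.95
tool_pos: [0.5287, 0.1858, 0.254]
tool_rot: [2.854, 1.57, -2.301]
contact_force: [0.3, -0.3, 0.0]
opening: 0.06
```

```bash
python3 - <<'E'
from h import *
s=observe(); print(s["tool_pos"],s["contact_force"],s["time"])
im={}
for n in ["scene","top"]:
    d=cams.read_camera(n); im[n]=d["image"][:,:,::-1].copy(); cv2.imwrite(f"pics/{n}11.png",im[n])
a=cv2.resize(im["scene"][310:400,150:240],(400,400),interpolation=cv2.INTER_CUBIC)
b=cv2.resize(im["top"][240:330,425:515],(400,400),interpolation=cv2.INTER_CUBIC)
for z in (.095,.107): 
    c=np.array([[.5645+.017*np.cos(t),-.228+.017*np.sin(t),z] for t in np.linspace(0,6.28,30)])
    for X in c:
        d=None
cv2.imwrite("pics/c11.png",np.hstack([a,b]))
E
```

```text
[0.52871817 0.18584952 0.25401114] [ 0.27633802 -0.32484832  0.00757033] 20.95
```

View pics/c11.png

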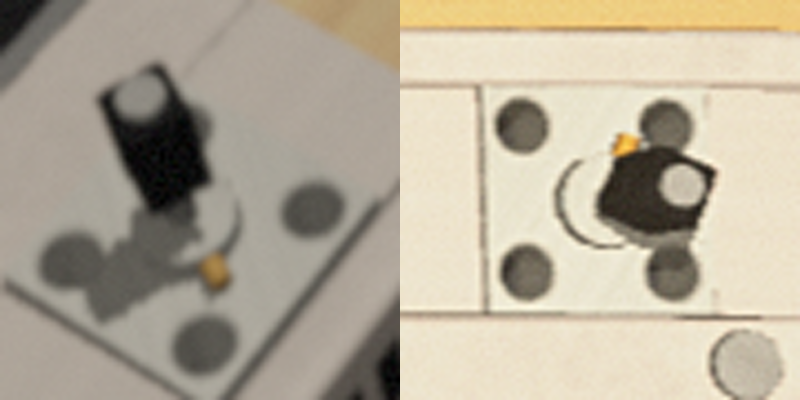

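View pics/top11.png

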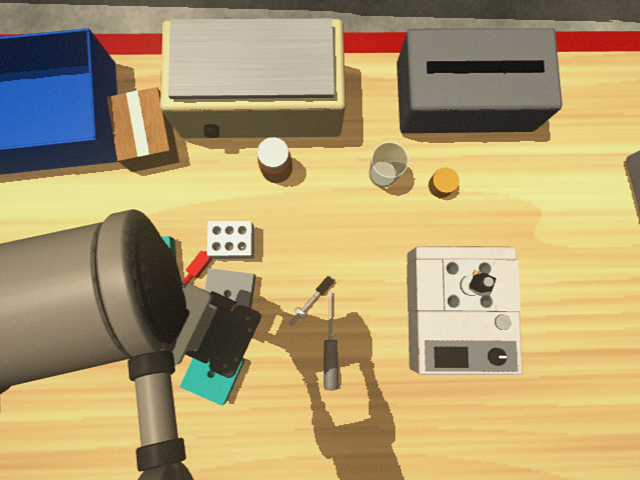

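Top view: the gauge stands in the middle well and the stop lies flat around (470,285), with only a thin edge shadow. The cap is at (502,322), and the driver tip is at (331,293). The cap, driver, beaker, jar, weight and insert are all where they were at the start.

```bash
python3 -c "
from cell import robot; print(robot.hand_in())"
```

```text
the job is handed in; nothing more can be done
None
```

The gauge is standing upright in the heater's middle well with its stop flat on the block, and I handed the job in at about 21 s.

- **What I did:** I took the large black gauge from the grey stand and lowered it into the well. The stop met the block's face and was pushed up the rod. The rod reached the floor at about 69 mm, where it stopped moving and the force climbed. I held it pressed for 3 s, eased the pressure, let go and moved the arm clear.
- **Force on the floor:** the wrist sensor read 11.4–11.9 N during the hold. Allowing for the gauge's weight and the stop's friction, that is roughly 10 N on the floor. It is an estimate, because the sensor's zero wandered by 1–2 N and I sampled it only between moves.
- **Last checks:** in the final scene and top pictures the gauge's cap is within about 2 pixels of where a rod on the floor should put it. The stop looks flat, and all the named bystanders look unmoved. The arm was clear of everything and read almost no force.
- **What disagreed:** the free-standing red gauge and small black gauge both fell over between 1.7 and 2.6 s. The arm was well clear of them and read under 1 N, so I don't think I knocked them. I left them lying. The red one lies close to the spare insert and the small one close to the driver's tip.

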